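Square up a freshly glued panel and punch its mark

ROBOT

A 7-joint arm with a two-finger parallel gripper is mounted at the origin on the work surface. World frame = base frame: x ahead of the robot, y to its left, z up, the work surface at z = 0. Lengths are in m, angles in rad, forces in N, time in s.
With the tool pointing down it reaches from about 0.4 to 0.875 m from the base axis. Payload 19.3 kg.
Tool frame: the origin (TCP) lies between the finger pads; the fingertips stand 17 mm ahead of it and the grasp point (between the pads) lies 2 mm behind it; z points along the fingers, y is the line along which they close (so a half turn about z gives the same grasp; the last joint's range is limited). The gripper opens to 85 mm and grips with 20 to 120 N. Pads are 22 mm wide; open, the fingers measure 114 mm over their backs; the gripper's body (76 mm by 85 mm) begins 54 mm behind the grasp point. The pads swing forward as they close: fully open they stand 13 mm farther back than shut.
Start: joints at [-1.314, 0.521, -0.036, 1.599, 0.021, 1.021, -0.113], TCP at [0.201, 0.592, 0.248] pointing down, gripper open.
Joint ranges: [-2.91, 2.91], [-0.3, 2.13], [-1.5, 1.42], [0.17, 2.43], [-1.26, 4.41], [0.16, 1.93], [-2.52, 2.52]. Speed limits (rad/s): [1.89, 1.89, 2.39, 2.39, 3.01, 3.01, 3.01].

INTERFACE

Orientations are given as [roll, pitch, yaw] about the fixed x, y, z axes, in that order (R = Rz(yaw) Ry(pitch) Rx(roll)).
In Python, from workcell import bot gives the robot as it stands.
- The arm moves only by the shell command python3 -m inch 'ROWS' [FORCE]. ROWS is JSON, a list of rows, each a list of 7 numbers: the shift along the tool's x, y, z in units of 200 mm (1.0 is 200 mm), then the turn, a rotation vector about the tool's x, y, z in units of 90 degrees (1.0 is 90 degrees), then the opening, from 0 (shut) to 1 (fully open). In form: [[x, y, z, rx, ry, rz, grip], ...]. A call has 1 to 20 rows; each row is the pose to reach, as a shift and turn from the pose commanded when the call began, along the tool's axes at that moment; what a row does not reach only later rows make up. A row lasts 1/8 s, in which the tool goes at most 62.5 mm and 10.7 degrees, less where a joint would pass 70% of its speed; a pose out of reach is approached as far as the arm can. A call with a number of a shift or a turn outside -1 to 1 is refused whole. A call with a gripper value outside its range is refused whole. The fingers move at their own pace and stop on an object; FORCE is the grip in N (left out, the last holds). Time passes only in rows, so rows that repeat a pose let the fingers close. It gives the time, the measured TCP pose, the force, the opening and the grip force at its end, in the units of the state.
- bot.observe(): the state, without advancing time (a new reading comes with each control period).
- bot.grab_frame(name): name is "scene" or "top" or "wrist"; returns a dict with "img" (420x560x3 uint8, red, green, blue), "z_map" (420x560 float32, m along the optical axis (not along the pixel's ray), 0 where there is no reading), "vfov" (degrees; the focal length in pixels is half the picture's height over the tangent of half this angle, whatever the lens; pixels are square), "cx", "cy" (the principal point, pixels), "rvec" (rotation vector, rad) and "tvec" (3), from world to camera coordinates, as OpenCV has them. Camera axes: x right, y down, z forward; pixel columns grow to the right and rows downward; lengths in m; the calibration is good to about 2 mm. A picture is of the moment at which its call begins.
- bot.job_done(): hands the job in; it is judged then, once.
The state is a dict: "clock": time; "qpos": joint angles; "qd": joint speeds; "joint_efforts": joint torques, N m; "position": TCP position; "tool_rot": TCP orientation; "force": force on the tool from outside, world axes, zero at the start; "moment": the same for the moment, N m; "grip_width": finger opening in m; "finger_force": force on a finger pad.
Only numpy, scipy, OpenCV 4.12 (cv2) and the standard library are available. Lean on these libraries where they do the work, as an engineer would, in place of code of your own. Each camera call takes 0.05 s, during which the arm holds its last target. There are 200 camera calls.

TASK

The wooden panel on the marking jig is freshly glued: slide it gently along the baseboard, never with more than 20 N, until it sits square in the corner of the two blue fences. Then take the mallet by its handle and knock the jig's red sprung punch down with it to mark the panel, and put the mallet back on its cork mat. Leave the panel seated and the other things on the bench alone.

Things in the scene. Friction and masses are not known exactly. Their poses are not given: they have to be found in the camera images.
- jig: Fixed marking jig: white baseboard 300 (x) x 270 (y) x 12 mm, origin at the centre of its underside; x away from the robot, y to the left at yaw 0. Two blue fences, 22 mm high above the baseboard and 25 mm thick, form a corner: the far fence's inner face is at jig x = +110 mm, the left fence's at jig y = +100 mm. A dark steel post stands on the outside of the corner, 62 mm above the bench.
- seat (a point): Point of the jig where the panel's origin lies when the panel is fully home against both fences: jig (30, 35, 12) mm, axes as the jig's.
- panel: Loose wooden panel 160 (x) x 130 (y) x 16 mm, 0.25 kg, pale with a dark lipping along both x ends; lies flat on the jig's baseboard short of the fences by 25 to 65 mm and turned by up to 0.16 rad. Origin at the centre of its underside; its far (+x) edge goes against the far fence and its left (+y) edge against the left fence.
- punch (a joint): Travel of the sprung punch, m: 0 up at rest, 0.013 fully down; vertical. The spring needs about 5.5 N at full travel and returns the punch by itself.
- punch_top (a point): Centre of the top of the punch's red cap (disc 32 mm in diameter), 84 mm above the bench at rest, at jig (75, 65) mm. It sits on a dark steel bracket 26 mm wide that reaches diagonally inward from the corner post, underside 50 and top 62 mm above the bench; the panel slides freely beneath.
- mallet: Mallet, 0.32 kg, standing on its head, balanced. Head: black rubber cylinder with a steel band, 56 mm in diameter, 84 mm high, axis vertical (z). Wooden handle 22 mm wide (y), 26 mm high, its centre line 46 mm above the origin, runs level along mallet -x to x = -160 mm (red end). Origin at the centre of the head's lower face.
- mallet_grip (a point): Point on the handle's centre line to grip, 52 mm from the head's axis (24 mm from the head's side), 46 mm above the mallet's origin; pinch across mallet y from above.
- mallet_head (a point): Centre of the mallet's head, 42 mm above the mallet's origin.
- mat: Fixed cork mat 220 (x) x 140 (y) x 6 mm, the mallet's place; origin at the centre of its underside on the bench. It lies to the right or to the left of the jig.
- stack: Bystander: loose stack of six panels, 150 x 120 x 84 mm, on the side of the jig where the mat is not; origin at the centre of its underside.
- glue: Bystander: white glue bottle with orange cap, 64 mm in diameter, 170 mm tall, beyond the jig to the right; origin at the centre of its underside.

How it is judged:
On the way, in this order (a step that is already met when the one before it is completed fails the run):
1. the panel is home in the fence corner: within 5 mm of both fences, square to them within 0.04 rad, lying flat (x of panel in the frame of seat between -0.005 and 0.005 m and y of panel in the frame of seat between -0.005 and 0.005 m and z of panel in the frame of seat below 0.004 m and angle between the x axis of panel and the x axis of jig, either way round below 0.04 rad), for 0.3 s.
2. the held mallet drives the punch down by at least 10 mm of its 13 mm, the panel being home (all of step 1 and value of joint punch above 0.01 m and contact force between mallet and punch above 0.5 N), for 0.02 s.
At the end, for the whole second after the job is handed in: The panel lies flat and still in the fence corner, within 5 mm of both fences and square within 0.04 rad; the punch has sprung back up (within 2 mm); the mallet is released and at rest on the cork mat, the centre of its head over the mat (all of step 1 and value of joint punch below 0.002 m and x of mallet_head in the frame of mat between -0.11 and 0.11 m and y of mallet_head in the frame of mat between -0.07 and 0.07 m and contact force between mallet and mat above 0.3 N and linear speed of mallet below 0.03 m/s and linear speed of panel below 0.02 m/s); the robot touches nothing.
It fails at once if the panel is pushed or pressed with more than 20 N by the arm, the fingers or the mallet (contact force between panel and the arm above 20 N or contact force between panel and the fingers above 20 N or contact force between panel and mallet above 20 N).
It fails at once if the panel is shoved faster than 0.25 m/s or lifted more than 15 mm off the baseboard (linear speed of panel above 0.25 m/s or z of panel in the frame of seat above 0.015 m).
It fails at once if the punch is driven more than 6 mm while the panel is not home in the corner (value of joint punch above 0.006 m and not (x of panel in the frame of seat between -0.005 and 0.005 m and y of panel in the frame of seat between -0.005 and 0.005 m and z of panel in the frame of seat below 0.004 m and angle between the x axis of panel and the x axis of jig, either way round below 0.04 rad)).
It fails at once if the arm or fingers themselves press the punch (over 1 N) (contact force between punch and the arm above 1 N or contact force between punch and the fingers above 1 N).
It fails at once if the stack of panels or the glue bottle is moved by more than 20 mm (distance of any of stack, glue from where it was at the start of the episode above 0.02 m).
It also fails if it takes over 72 s, if anything falls off the work surface, if the arm or the gripper's body presses on something with over 40 N, if the wrist force passes 120 N, or if a joint passes its speed limit or range.

## Working session

There is one attempt and no reset: what is moved stays moved. The work goes in short steps, Python scripts to look and compute and a shell command to move; the robot and the scene stay as the last step left them, time stands still between calls to the robot, and variables do not carry over. Pictures are saved under pics/ and viewed, at most 10 in all, crops included, and the job is handed in when it is done.

```bash
mkdir -p pics; ls; cat > h.py <<'E'
import numpy as np, cv2
from workcell import bot
def cam(name):
    f=bot.grab_frame(name); f['R']=cv2.Rodrigues(np.array(f['rvec'],float))[0]; f['t']=np.array(f['tvec'],float)
    f['f']=210/np.tan(np.radians(f['vfov'])/2); return f
def pts(f):  # world point map from depth
    v,u=np.mgrid[:420,:560]; z=f['z_map']
    P=np.stack([(u-f['cx'])/f['f']*z,(v-f['cy'])/f['f']*z,z],-1)
    return (P-f['t'])@f['R']
def ray(f,u,v,h):
    d=f['R'].T@np.array([(u-f['cx'])/f['f'],(v-f['cy'])/f['f'],1]); c=-f['R'].T@f['t']
    return c+d*(h-c[2])/d[2]
def save(f,n): cv2.imwrite('pics/'+n,f['img'][:,:,::-1])
E
python3 - <<'E'
from h import *
for n in ['top','scene']:
    f=cam(n); save(f,n+'0.png'); np.savez(n+'0.npz',**f); print(n,f['vfov'],-f['R'].T@f['t'])
s=bot.observe(); print(s)
E
```

```text
pics
top 45.85638250886474 [0.49958172 0.02220992 1.24088571]
scene 45.812943281534984 [ 1.4487979  -0.47641206  0.98349927]
{'clock': 0.1, 'qpos': array([-1.3141594 ,  0.52194763, -0.03631793,  1.59991463,  0.02116284,
        1.02109899, -0.11279985]), 'qd': array([ 0.00106844, -0.00025591, -0.00046047, -0.00028411, -0.00033689,
       -0.00190132, -0.00140705]), 'joint_efforts': array([ 4.28944593e-03, -9.28491068e+01,  1.98431432e+00, -3.70529759e+01,
        1.82131265e-02,  5.27365250e-03, -1.88626245e-05]), 'position': array([0.20059508, 0.59165189, 0.24780062]), 'tool_rot': array([-3.14060810e+00,  4.10005639e-05,  2.81471659e+00]), 'force': array([ 0.42487731, -0.67912945, -0.32873924]), 'moment': array([0.0195749 , 0.01864877, 0.00846486]), 'finger_force': 0.0, 'grip_width': 0.08508354179529794}
```

View pics/top0.png

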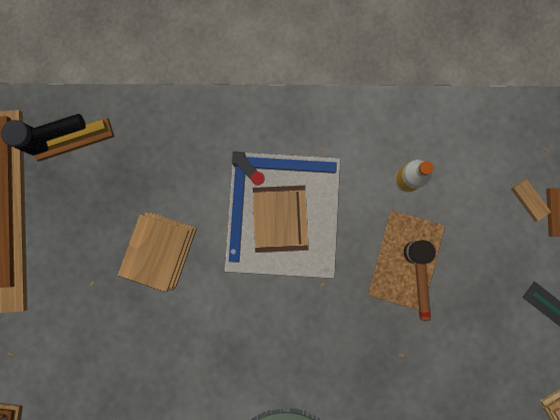

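View pics/scene0.png

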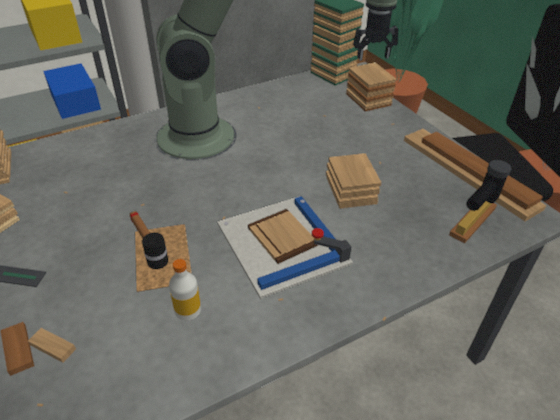

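The top view shows x up and y left. The fences are blue: far at row ≈165, left at column ≈237. The punch is at (258,178), the panel spans (253–307, 187–251), the mallet head is at (420,252) with its handle down to (425,315), the stack is on the left and the glue bottle at (415,175). Now to measure them.

```bash
cat > meas.py <<'E'
from h import *
def comp(m,seed=None):
    n,l,s,c=cv2.connectedComponentsWithStats(m.astype(np.uint8))
    i=l[seed[1],seed[0]] if seed else 1+np.argmax(s[1:,4]); return l==i
def rect(f,m,h):
    "min-area rectangle of a mask, cast on height h"
    c=np.argwhere(m)[:,::-1]; hull=cv2.convexHull(c.astype(np.int32))[:,0]
    w=np.array([ray(f,u,v,h)[:2] for u,v in hull],np.float32); r=cv2.minAreaRect(w*1000); return r
def jig(f,P,out=True):
    hsv=cv2.cvtColor(f['img'],cv2.COLOR_RGB2HSV); H,S,V=[hsv[:,:,i].astype(int) for i in range(3)]
    z=P[:,:,2]; reg=np.zeros(z.shape,bool); reg[140:290,215:350]=1
    b=reg&(H>100)&(H<125)&(S>110)
    n,l,s,c=cv2.connectedComponentsWithStats(b.astype(np.uint8))
    res=[]
    for i in range(1,n):
        if s[i,4]>150: res.append((s[i,4],np.round(rect(f,l==i,.034)[0],1),np.round(rect(f,l==i,.034)[1],1),round(rect(f,l==i,.034)[2],2)))
    return res,(H,S,V,z,reg)
if __name__=='__main__':
    for n in ['top']:
        f=dict(np.load(n+'0.npz')); P=pts(f); res,(H,S,V,z,reg)=jig(f,P)
        for r in res: print('blue',r)
        bb=comp(reg&(z>.006)&(z<.1)); print('board',rect(f,bb&(z<.02),.012), np.median(z[bb&(z<.018)]))
        wood=comp(reg&(H<25)&(S>60)); print('panel',wood.sum(),rect(f,wood,.028),np.median(z[wood]))
        red=comp(reg&((H<6)|(H>174))&(S>150)); c=np.argwhere(red).mean(0)[::-1]; print('punch',red.sum(),ray(f,*c,.084),np.median(z[red]))
        rm=np.zeros_like(reg); rm[190:330,360:460]=1
        k=rm&(z>.075)&(z<.11); k=comp(k); print('head',k.sum(),np.median(z[k]),rect(f,k,.09), P[k].mean(0))
        hd=rm&(z>.045)&(z<.072); hd=comp(hd); q=P[hd]; print('handle',hd.sum(),np.median(q[:,2]),q[:,:2].mean(0),rect(f,hd,.065))
        mt=comp(rm&(z>.003)&(z<.012)); print('mat',mt.sum(),rect(f,mt,.006))
        st=np.zeros_like(reg); st[200:300,110:205]=1; k=comp(st&(z>.07)); print('stack',rect(f,k,.084))
        gl=np.zeros_like(reg); gl[150:200,390:440]=1; k=comp(gl&(z>.05)); print('glue',P[k].mean(0),P[k].min(0),P[k].max(0))
E
python3 meas.py
```

```text
blue (np.int32(829), array([731.7, -10.9]), array([221.2,  24.2]), 86.76)
blue (np.int32(877), array([610.3, 120.4]), array([ 23.5, 233.1]), 86.82)
board ((609.6610717773438, 6.7509765625), (274.6020202636719, 304.2747802734375), 87.03714752197266) 0.013256480269622242
panel 3412 ((598.9305419921875, 14.498939514160156), (158.4024200439453, 129.90887451171875), 2.7766761779785156) 0.029341476584099763
punch 125 [0.68952934 0.06873197 0.084     ] 0.08471211798225993
head 487 0.09131567109512781 ((516.5147705078125, -315.96533203125), (57.68628692626953, 55.0611572265625), 77.32354736328125) [ 0.51661715 -0.31554102  0.09080481]
handle 705 0.06520078687608889 [ 0.43369505 -0.31768393] ((450.4347229003906, -315.70660400390625), (185.65213012695312, 38.42375946044922), 9.540250778198242)
mat 3917 ((497.3359375, -302.43310546875), (172.26785278320312, 248.92239379882812), 71.46348571777344)
stack ((514.184814453125, 303.7777099609375), (129.20321655273438, 160.9323272705078), 71.78213500976562)
glue [ 0.69258931 -0.29445357  0.12031389] [ 0.66628884 -0.33439885  0.05018219] [ 0.72929682 -0.27181206  0.17662709]
```

```bash
cat >> h.py <<'E'
from scipy.spatial.transform import Rotation as Ro
JO=np.array([.610,.0075]); JY=-.056
def jw(x,y,o=None,yaw=None):
    o=JO if o is None else o; a=JY if yaw is None else yaw
    return o+np.array([[np.cos(a),-np.sin(a)],[np.sin(a),np.cos(a)]])@np.array([x,y])
def plan(xy,z,yaw):
    s=bot.observe(); R=Ro.from_euler('xyz',s['tool_rot'])
    d=R.inv().apply(np.r_[xy,z]-s['position'])/.2
    r=(R.inv()*Ro.from_euler('xyz',[np.pi,0,yaw])).as_rotvec()/(np.pi/2)
    print('t',round(s['clock'],2),'rows',np.round(d,4),np.round(r,4),'F',np.round(s['force'],1),'grip',round(s['grip_width'],4))
E
python3 - <<'E'
from h import *
plan(jw(-.12,.006),.12,3.086)
plan(jw(-.12,.006),.036,3.086)
E
```

```text
t 0.1 rows [-2.2903 -2.2398  0.6413] [-6.000e-04 -1.000e-04 -1.727e-01] F [ 0.4 -0.7 -0.3] grip 0.0851
t 0.1 rows [-2.2903 -2.2394  1.0613] [-6.000e-04 -1.000e-04 -1.727e-01] F [ 0.4 -0.7 -0.3] grip 0.0851
```

```bash
python3 -m inch '[[-0.76,-0.75,0,0,0,0,0.5],[-0.76,-0.75,0,0,0,0,0.5],[-0.76,-0.75,0,0,0,0,0.5],[-0.76,-0.75,0,0,0,0,0.5],[-0.76,-0.75,0,0,0,0,0.5]]'
python3 -m inch '[[-0.76,-0.75,0.2,0,0,-0.1,0.5],[-0.76,-0.75,0.2,0,0,-0.17,0.5],[-0.76,-0.75,0.2,0,0,-0.17,0.5],[-0.76,-0.75,0.2,0,0,-0.17,0.5],[-0.76,-0.75,0.2,0,0,-0.17,0.5]]'
python3 - <<'E'
from h import *
plan(jw(-.12,.006),.10,3.086)
E
```

```text
clock: 0.72
position: [0.2975, 0.3994, 0.2485]
tool_rot: [-3.141, 0.0, 2.812]
force: [0.2, 0.9, -0.1]
grip_width: 0.0425
finger_force: 0.0
clock: 1.35
position: [0.3928, 0.2092, 0.2079]
tool_rot: [-3.141, -0.001, 3.079]
force: [0.2, 0.2, 0.1]
grip_width: 0.0428
finger_force: 0.0
t 1.35 rows [-0.5468 -0.9125  0.5397] [-0.0004 -0.0003 -0.0042] F [0.2 0.2 0.1] grip 0.0428
```

```bash
python3 -m inch '[[-0.55,-0.91,0.54,0,0,0,0.5],[-0.55,-0.91,0.54,0,0,0,0.5],[-0.55,-0.91,0.54,0,0,0,0.5],[-0.55,-0.91,0.54,0,0,0,0.5],[-0.55,-0.91,0.54,0,0,0,0.5],[-0.55,-0.91,0.54,0,0,0,0.5]]'
python3 - <<'E'
from h import *
plan(jw(-.12,.006),.036,3.086)
f=cam('wrist'); save(f,'w1.png'); np.savez('w1.npz',**f)
E
```

```text
clock: 2.1
position: [0.4912, 0.0236, 0.1002]
tool_rot: [3.141, -0.0, 3.083]
force: [-0.7, -0.6, 0.8]
grip_width: 0.0423
finger_force: 0.0
t 2.1 rows [ 0.0022 -0.0175  0.3209] [ 0.0004 -0.0003 -0.0017] F [-0.7 -0.6  0.8] grip 0.0423
```

View pics/w1.png

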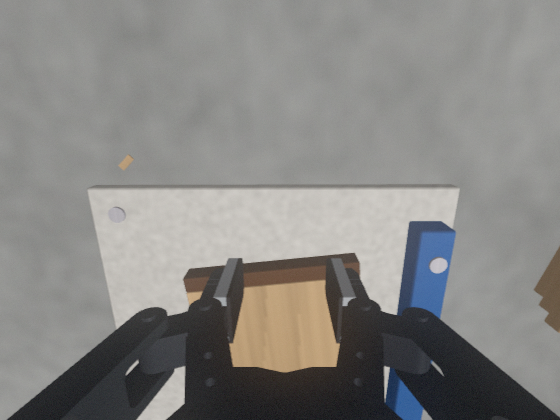

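The wrist view has the robot side up. The panel's near lipping runs (186,275)–(358,256) and the fingertips are at about (235,260) and (335,260). I'll check the clearance with depth.

```bash
python3 - <<'E'
from h import *
f=dict(np.load('w1.npz')); P=pts(f)
def tj(p): 
    d=np.array(p[:2])-JO; c,s=np.cos(JY),np.sin(JY); return np.round([c*d[0]+s*d[1],-s*d[0]+c*d[1]],4)
for u,v in [(188,271),(272,262),(356,256)]: print('edge',tj(ray(f,u,v,.028)))
m=(P[:,:,2]>.05)&(P[:,:,2]<.13)&(np.mgrid[:420,:560][0]<335)
m[:, :205]=0; m[:,365:]=0
q=P[m]; print('finger min z',np.percentile(q[:,2],[0,1,5]));
for a in (q[:,1]>.02,q[:,1]<.02):
    k=q[a]; k=k[k[:,2]<k[:,2].min()+.02]; print('finger',k.min(0),k.max(0),tj(k.mean(0)))
for u,v in [(95,186),(455,186)]: print('board corner',tj(ray(f,u,v,.012)))
E
```

```text
edge [-0.0875 -0.0607]
edge [-0.0947  0.0007]
edge [-0.0994  0.0611]
finger min z [0.0850738  0.0886419  0.09204995]
finger [0.48181609 0.0444694  0.08565342] [0.50516077 0.05925484 0.10564404] [-0.1241  0.0349]
finger [ 0.47930451 -0.01063573  0.0850738 ] [0.50303675 0.0032851  0.10507037] [-0.1242 -0.0154]
board corner [-0.1474 -0.1264]
board corner [-0.1469  0.1325]
```

```bash
python3 -m inch '[[0,-0.017,0.2,0,0,0,0.5],[0,-0.017,0.335,0,0,0,0.5],[0,-0.017,0.335,0,0,0,0.5],[0,-0.017,0.335,0,0,0,0.5]]'
python3 -m inch '[[-0.02,0,0,0,0,0,0.5],[-0.04,0,0,0,0,0,0.5],[-0.06,0,0,0,0,0,0.5],[-0.08,0,0,0,0,0,0.5],[-0.1,0,0,0,0,0,0.5],[-0.12,0,0,0,0,0,0.5],[-0.14,0,0,0,0,0,0.5],[-0.16,0,0,0,0,0,0.5],[-0.18,0,0,0,0,0,0.5],[-0.2,0,0,0,0,0,0.5],[-0.21,0,0,0,0,0,0.5],[-0.22,0,0,0,0,0,0.5],[-0.23,0,0,0,0,0,0.5],[-0.24,0,0,0,0,0,0.5],[-0.25,0,0,0,0,0,0.5],[-0.255,0,0,0,0,0,0.5],[-0.255,0,0,0,0,0,0.5]]'
python3 - <<'E'
from h import *
plan(jw(-.061,.006),.034,3.086)
f=cam('wrist'); save(f,'w2.png'); np.savez('w2.npz',**f)
E
```

```text
clock: 2.65
position: [0.4914, 0.0195, 0.0344]
tool_rot: [3.141, 0.001, 3.083]
force: [1.0, 0.9, 0.4]
grip_width: 0.0429
finger_force: 0.0
clock: 4.78
position: [0.542, 0.0155, 0.0333]
tool_rot: [-3.142, 0.0, 3.082]
force: [-0.5, 1.1, 0.6]
grip_width: 0.0425
finger_force: 0.3
t 4.78 rows [-0.0366  0.0094 -0.0035] [-0.      0.0002 -0.0027] F [-0.5  1.1  0.6] grip 0.0425
```

View pics/w2.png

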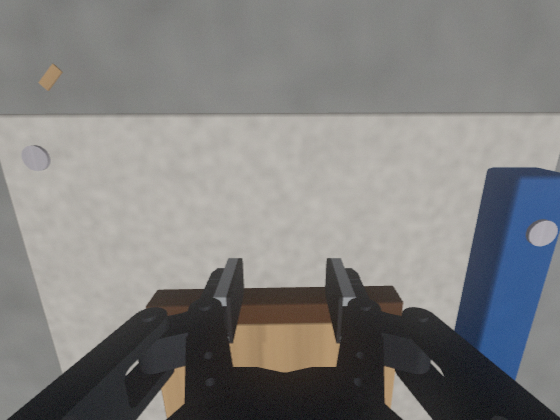

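The panel is now square against both fingers, its near lipping level at row ≈290. I'll creep it the last millimetres to the far fence.

```bash
python3 -m inch '[[-0.005,0,0,0,0,0,0.5],[-0.01,0,0,0,0,0,0.5],[-0.015,0,0,0,0,0,0.5],[-0.02,0,0,0,0,0,0.5],[-0.025,0,0,0,0,0,0.5],[-0.025,0,0,0,0,0,0.5]]'
python3 -m inch '[[-0.004,0,0,0,0,0,0.5],[-0.004,0,0,0,0,0,0.5]]'
```

```text
clock: 5.58
position: [0.547, 0.0152, 0.0333]
tool_rot: [-3.142, 0.0, 3.082]
force: [-0.6, 0.8, 0.1]
grip_width: 0.0425
finger_force: 0.4
clock: 5.82
position: [0.5477, 0.0152, 0.0333]
tool_rot: [3.142, 0.0, 3.082]
force: [-1.4, 0.5, -0.2]
grip_width: 0.0426
finger_force: 0.7
```

```bash
python3 - <<'E'
from h import *
plan(jw(-.061,.006),.034,3.086)
f=cam('top'); P=pts(f); hsv=cv2.cvtColor(f['img'],cv2.COLOR_RGB2HSV); save(f,'t2.png')
f=cam('wrist'); 
from meas import *
for u in (200,300,380):
    # near top edge of panel in wrist image: first panel-coloured row
    col=cv2.cvtColor(f['img'],cv2.COLOR_RGB2HSV)[:,u].astype(int); r=[v for v in range(230,330) if col[v,1]>90 and col[v,0]<25 and col[v,2]>20]
    if r:
        w=ray(f,u,r[0],.020)[:2]-JO; print(u,r[0],np.round([np.cos(JY)*w[0]+np.sin(JY)*w[1],-np.sin(JY)*w[0]+np.cos(JY)*w[1]],4))
E
```

```text
t 5.83 rows [-0.0079  0.0091 -0.0035] [ 0.      0.     -0.0027] F [-1.4  0.5 -0.2] grip 0.0426
300 297 [-0.048   0.0126]
380 303 [-0.0441  0.0553]
```

```bash
for i in 1; do python3 -m inch '[[-0.004,0,0,0,0,0,0.5],[-0.004,0,0,0,0,0,0.5]]' | grep -E 'posit|force'; python3 -m inch '[[-0.003,0,0,0,0,0,0.5],[-0.003,0,0,0,0,0,0.5]]'| grep -E 'posit|force'; python3 -m inch '[[-0.003,0,0,0,0,0,0.5],[-0.003,0,0,0,0,0,0.5]]'| grep -E 'posit|force'; done
```

```text
position: [0.5485, 0.0151, 0.0333]
force: [-1.4, 0.9, 0.9]
finger_force: 0.7
position: [0.5491, 0.0151, 0.0333]
force: [-1.2, 0.5, 0.5]
finger_force: 0.8
position: [0.5497, 0.015, 0.0333]
force: [-1.7, 0.5, 0.1]
finger_force: 0.7
```

```bash
python3 -m inch '[[-0.003,0,0,0,0,0,0.5],[-0.003,0,0,0,0,0,0.5]]' | grep -E 'posit|force'; python3 -m inch '[[-0.003,0,0,0,0,0,0.5],[-0.003,0,0,0,0,0,0.5]]'| grep -E 'posit|force'; python3 -m inch '[[-0.003,0,0,0,0,0,0.5],[-0.003,0,0,0,0,0,0.5]]'| grep -E 'posit|force'
```

```text
position: [0.5503, 0.0149, 0.0333]
force: [-1.4, 0.7, 0.3]
finger_force: 0.6
position: [0.551, 0.0149, 0.0333]
force: [-0.8, 0.3, -1.1]
finger_force: 0.6
position: [0.5515, 0.0149, 0.0333]
force: [-1.0, 0.3, -0.2]
finger_force: 0.8
```

```bash
python3 -m inch '[[-0.003,0,0,0,0,0,0.5],[-0.003,0,0,0,0,0,0.5]]' | grep -E 'posit|force'; python3 -m inch '[[-0.003,0,0,0,0,0,0.5],[-0.003,0,0,0,0,0,0.5]]'| grep -E 'posit|force'; python3 -m inch '[[-0.003,0,0,0,0,0,0.5],[-0.003,0,0,0,0,0,0.5]]'| grep -E 'posit|force'; python3 - <<'E'
from h import *
f=cam('scene'); save(f,'s2.png'); np.savez('s2.npz',**f)
i=f['img'][180:300,200:360,::-1]; cv2.imwrite('pics/s2c.png',cv2.resize(i,None,fx=5,fy=5,interpolation=cv2.INTER_CUBIC))
E
```

```text
position: [0.5515, 0.0149, 0.0332]
force: [-5.2, 1.3, 3.2]
finger_force: 2.6
position: [0.5516, 0.0148, 0.0332]
force: [-8.2, 0.3, 6.8]
finger_force: 4.3
position: [0.5517, 0.0148, 0.0331]
force: [-12.1, -0.1, 8.6]
finger_force: 5.9
```

View pics/s2c.png

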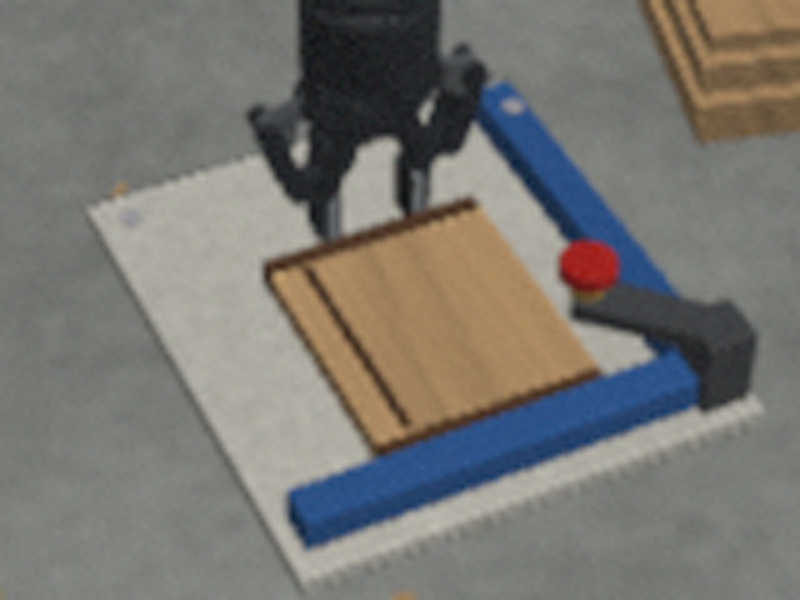

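The panel is flush on the far fence (force rose to 12 N at x = 0.5515) and still gaps from the left fence, as expected. Next I retreat, rotate, and push in y.

```bash
python3 -m inch '[[0.05,0,0,0,0,0,0.5],[0.15,0,0,0,0,0,0.5],[0.15,0,-0.25,0,0,0,0.5],[0.15,0,-0.5,0,0,0,0.5],[0.15,0,-0.5,0,0,0,0.5]]'
python3 - <<'E'
from h import *
plan(jw(.025,-.088),.12,1.515)
E
```

```text
clock: 8.85
position: [0.5251, 0.0167, 0.1367]
tool_rot: [3.14, 0.006, 3.081]
force: [0.5, 0.5, -1.1]
grip_width: 0.0429
finger_force: 0.0
t 8.85 rows [-0.5529 -0.46    0.0864] [0.0038 0.0026 0.9973] F [ 0.5  0.5 -1.1] grip 0.0429
```

```bash
python3 -m inch '[[0,-0.2,0.05,0,0,0.11,0.5],[-0.1,-0.46,0.08,0,0,0.22,0.5],[-0.3,-0.46,0.08,0,0,0.33,0.5],[-0.55,-0.46,0.08,0,0,0.44,0.5],[-0.55,-0.46,0.08,0,0,0.55,0.5],[-0.55,-0.46,0.08,0,0,0.66,0.5],[-0.55,-0.46,0.08,0,0,0.77,0.5],[-0.55,-0.46,0.08,0,0,0.88,0.5],[-0.55,-0.46,0.08,0,0,0.997,0.5],[-0.55,-0.46,0.08,0,0,0.997,0.5],[-0.55,-0.46,0.08,0,0,0.997,0.5]]'
python3 - <<'E'
from h import *
plan(jw(.025,-.088),.0335,1.515)
print(bot.observe()['qpos'])
f=cam('top'); P=pts(f); hsv=cv2.cvtColor(f['img'],cv2.COLOR_RGB2HSV); z=P[:,:,2]
m=(hsv[:,:,0]<25)&(hsv[:,:,1]>60)&(z>.022)&(z<.036); m[:140]=0;m[290:]=0;m[:,:215]=0;m[:,350:]=0
q=(P[m][:,:2]-JO)@np.array([[np.cos(JY),-np.sin(JY)],[np.sin(JY),np.cos(JY)]]); print(np.percentile(q,[1,99],axis=0))
E
```

```text
clock: 10.22
position: [0.6274, -0.0818, 0.1169]
tool_rot: [-3.141, 0.0, 1.52]
force: [-0.5, 0.1, 0.3]
grip_width: 0.0427
finger_force: 0.0
t 10.22 rows [0.0008 0.0131 0.4169] [-0.0002  0.0002  0.0032] F [-0.5  0.1  0.3] grip 0.0427
[-0.26318177  0.74687442  0.46479139  1.69836262 -0.43719463  0.80166019
  0.35300498]
[[-0.04625887 -0.03477715]
 [ 0.10860196  0.06065562]]
```

```bash
python3 -m inch '[[-0.025,0,0.2,0,0,0,0.5],[-0.025,0,0.3,0,0,0,0.5],[-0.025,0,0.416,0,0,0,0.5],[-0.025,0,0.416,0,0,0,0.5]]'
python3 -m inch '[[0.02,0,0,0,0,0,0.5],[0.04,0,0,0,0,0,0.5],[0.06,0,0,0,0,0,0.5],[0.08,0,0,0,0,0,0.5],[0.1,0,0,0,0,0,0.5],[0.12,0,0,0,0,0,0.5],[0.14,0,0,0,0,0,0.5],[0.16,0,0,0,0,0,0.5],[0.18,0,0,0,0,0,0.5],[0.19,0,0,0,0,0,0.5],[0.2,0,0,0,0,0,0.5],[0.21,0,0,0,0,0,0.5],[0.22,0,0,0,0,0,0.5],[0.225,0,0,0,0,0,0.5],[0.23,0,0,0,0,0,0.5],[0.23,0,0,0,0,0,0.5]]'
python3 - <<'E'
from h import *
plan(jw(.025,-.040),.0335,1.515)
f=cam('top'); P=pts(f); hsv=cv2.cvtColor(f['img'],cv2.COLOR_RGB2HSV); z=P[:,:,2]
m=(hsv[:,:,0]<25)&(hsv[:,:,1]>60)&(z>.022)&(z<.036); m[:140]=0;m[290:]=0;m[:,:215]=0;m[:,350:]=0
q=(P[m][:,:2]-JO)@np.array([[np.cos(JY),-np.sin(JY)],[np.sin(JY),np.cos(JY)]]); print(np.percentile(q,[1,99],axis=0))
E
```

```text
clock: 10.78
position: [0.6265, -0.0867, 0.0329]
tool_rot: [-3.139, -0.0, 1.517]
force: [0.1, -0.5, 0.2]
grip_width: 0.0424
finger_force: 0.0
clock: 12.78
position: [0.6299, -0.0407, 0.034]
tool_rot: [-3.142, -0.0, 1.516]
force: [-0.1, -1.1, 0.6]
grip_width: 0.0427
finger_force: 0.5
t 12.78 rows [0.0351 0.0124 0.0027] [-0.0001 -0.0001  0.0005] F [-0.1 -1.1  0.6] grip 0.0427
[[-0.0465034   0.01969815]
 [ 0.107633    0.09177397]]
```

```bash
g(){ grep -E 'posit|force: \['; }; python3 -m inch '[[0.005,0,0,0,0,0,0.5],[0.01,0,0,0,0,0,0.5],[0.015,0,0,0,0,0,0.5],[0.02,0,0,0,0,0,0.5],[0.02,0,0,0,0,0,0.5]]'|g
python3 -m inch '[[0.003,0,0,0,0,0,0.5],[0.006,0,0,0,0,0,0.5],[0.006,0,0,0,0,0,0.5]]'|g
python3 -m inch '[[0.003,0,0,0,0,0,0.5],[0.006,0,0,0,0,0,0.5],[0.006,0,0,0,0,0,0.5]]'|g
```

```text
position: [0.6301, -0.0366, 0.0341]
force: [0.4, 0.0, 0.6]
position: [0.6301, -0.0356, 0.0341]
force: [-0.8, -1.1, 0.4]
position: [0.6302, -0.0343, 0.0341]
force: [-0.1, -0.0, 0.4]
```

```bash
g(){ grep -E 'posit|force: \['; }; python3 -m inch '[[0.003,0,0,0,0,0,0.5],[0.004,0,0,0,0,0,0.5],[0.004,0,0,0,0,0,0.5]]'|g
python3 -m inch '[[0.003,0,0,0,0,0,0.5],[0.004,0,0,0,0,0,0.5],[0.004,0,0,0,0,0,0.5]]'|g
python3 -m inch '[[0.003,0,0,0,0,0,0.5],[0.004,0,0,0,0,0,0.5],[0.004,0,0,0,0,0,0.5]]'|g
```

```text
position: [0.6303, -0.0336, 0.0341]
force: [-0.0, -0.7, 0.2]
position: [0.6302, -0.0333, 0.0341]
force: [-1.7, -5.8, 0.0]
position: [0.6301, -0.0333, 0.0341]
force: [-1.4, -8.3, -0.8]
```

```bash
python3 -m inch '[[-0.05,0,0,0,0,0,0.5],[-0.15,0,0,0,0,0,0.5],[-0.2,0,-0.25,0,0,0,0.5],[-0.45,0,-0.5,0,0,0,0.5],[-0.7,0,-0.7,0,0,0,1],[-0.95,0,-0.7,0,0,0,1],[-0.95,0,-0.7,0,0,0,1]]'
python3 - <<'E'
from h import *
from meas import rect,comp
f=cam('top'); P=pts(f); hsv=cv2.cvtColor(f['img'],cv2.COLOR_RGB2HSV); z=P[:,:,2]
m=(hsv[:,:,0]<25)&(hsv[:,:,1]>60)&(z>.02)&(z<.038); m[:140]=0;m[290:]=0;m[:,:215]=0;m[:,350:]=0
print(rect(f,comp(m),.028), 'expect',jw(.03,.035))
i=f['img'][130:290,210:370,::-1]; cv2.imwrite('pics/t3.png',cv2.resize(i,None,fx=3.7,fy=3.7,interpolation=cv2.INTER_CUBIC))
E
```

```text
clock: 16.2
position: [0.6183, -0.2287, 0.1755]
tool_rot: [3.14, 0.003, 1.509]
force: [-0.2, -0.1, -0.5]
grip_width: 0.0856
finger_force: 0.0
((642.1082153320312, 41.1534309387207), (130.57513427734375, 158.91493225097656), 86.82951354980469) expect [0.64191195 0.04076601]
```

View pics/t3.png

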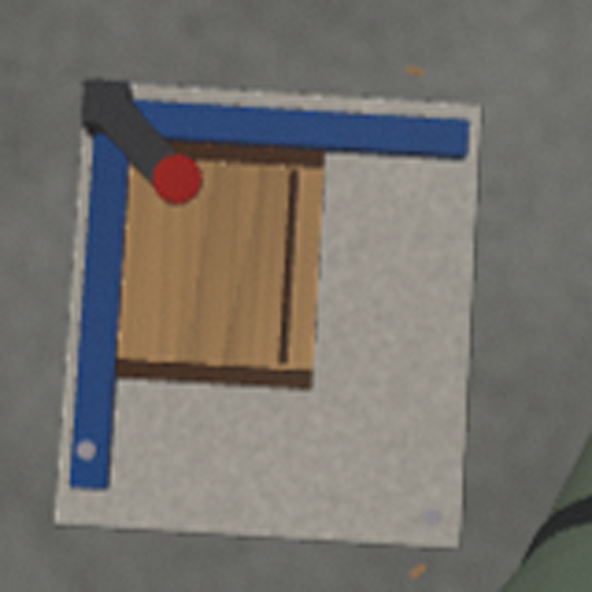

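The panel is home: centre (0.6421, 0.0412) against the expected (0.6419, 0.0408), and flush on both fences in the crop. Next, the mallet's heading.

```bash
python3 - <<'E'
from h import *
f=dict(np.load('top0.npz')); P=pts(f); z=P[:,:,2]
hsv=cv2.cvtColor(f['img'],cv2.COLOR_RGB2HSV)
m=(z>.056)&(z<.075)&(hsv[:,:,1]>90); m[:262]=0; m[325:]=0; m[:,:405]=0; m[:,440:]=0
c=np.argwhere(m)[:,::-1]; w=np.array([ray(f,u,v,.065)[:2] for u,v in c],np.float32)
print(len(w),w.min(0),w.max(0), cv2.minAreaRect(w*1000))
head=np.array([.5165,-.316]); d=w.mean(0)-head; print('yaw via head',np.arctan2(-d[1],-d[0]))
l=cv2.fitLine(w,cv2.DIST_L2,0,.01,.01).ravel(); print('fit',l,np.arctan2(l[1],l[0]))
my=np.arctan2(l[1],l[0]); my=my if abs(my)<1.6 else my-np.sign(my)*np.pi
# head from line: nearest
p=l[2:]; u=np.array([np.cos(my),np.sin(my)]); print('head off line',np.cross(u,head-p)); 
rgb=f['img']; 
g=head-.052*u; print('my',my,'grip',g)
plan(g,.13,my+np.pi/2)
print(bot.observe()['qpos'])
E
```

```text
558 [ 0.35918686 -0.33588   ] [ 0.49104583 -0.30608165] ((425.27392578125, -321.0087585449219), (132.74407958984375, 24.06351089477539), 3.2282261848449707)
yaw via head 0.05669911990100304
fit [ 0.9983595   0.05725633  0.4242006  -0.32123905] 0.057287663
head off line -5.426600845855924e-05
my 0.057287663 grip [ 0.4645853  -0.31897733]
t 16.25 rows [-0.5129 -0.7427  0.2228] [ 0.0004  0.0005 -0.0742] F [-0.5  0.3 -0.2] grip 0.0852
[-0.04883473  0.7117467   0.49680154  1.58999711 -0.39490679  0.94045755
  0.52199028]<stdin>:11: DeprecationWarning: Arrays of 2-dimensional vectors are deprecated. Use arrays of 3-dimensional vectors instead. (deprecated in NumPy 2.0)
```

```bash
python3 -m inch '[[-0.1,-0.2,0,0,0,0.11,1],[-0.3,-0.4,0,0,0,0.22,1],[-0.51,-0.6,0,0,0,0.33,1],[-0.51,-0.74,0.1,0,0,0.44,1],[-0.51,-0.74,0.2,0,0,0.55,1],[-0.51,-0.74,0.22,0,0,0.66,1],[-0.51,-0.74,0.22,0,0,0.77,1],[-0.51,-0.74,0.22,0,0,0.88,1],[-0.51,-0.74,0.22,0,0,0.924,1],[-0.51,-0.74,0.22,0,0,0.924,1],[-0.51,-0.74,0.22,0,0,0.924,1]]'
python3 - <<'E'
from h import *
plan([.4646,-.319],.051,.0573)
print(bot.observe()['qpos'])
f=cam('wrist'); save(f,'w3.png'); np.savez('w3.npz',**f)
E
```

```text
clock: 17.62
position: [0.4666, -0.3152, 0.13]
tool_rot: [-3.141, -0.0, 0.066]
force: [-0.3, -0.8, -0.0]
grip_width: 0.0855
finger_force: 0.0
t 17.62 rows [-0.011   0.0182  0.395 ] [-0.0002 -0.      0.0058] F [-0.3 -0.8 -0. ] grip 0.0855
[-0.05591695  0.76014228  0.82889169  1.89319801 -0.75505316  0.83523085
 -0.32784793]
```

View pics/w3.png

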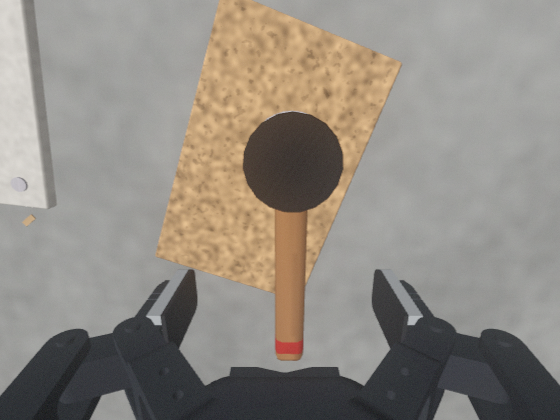

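```bash
python3 - <<'E'
from h import *
f=dict(np.load('w3.npz')); print('head',ray(f,293,162,.09)); print('end',ray(f,289,350,.065)); print('handle near head',ray(f,291,225,.065))
f=dict(np.load('top0.npz')); hsv=cv2.cvtColor(f['img'],cv2.COLOR_RGB2HSV)
m=((hsv[:,:,0]<25)&(hsv[:,:,1]>70)).astype(np.uint8); m[:200]=0;m[312:]=0;m[:,:360]=0;m[:,450:]=0
c=cv2.approxPolyDP(cv2.convexHull(max(cv2.findContours(m,0,2)[0],key=len)),6,True)[:,0]
for u,v in c: print(u,v,ray(f,u,v,.006)[:2])
E
```

```text
head [ 0.52172263 -0.31655163  0.09      ]
end [ 0.37281195 -0.32549245  0.065     ]
handle near head [ 0.47581321 -0.31941196  0.065     ]
391 210 [ 0.62214717 -0.26336802]
444 226 [ 0.58254832 -0.39482837]
429 311 [ 0.37384463 -0.35153112]
368 294 [ 0.41449219 -0.20262877]
```

The handle runs straight up the wrist view: head at (293,162), red end at (289,350), centred between the open fingers. I'll descend and grip.

```bash
python3 -m inch '[[-0.011,0.018,0.1,0,0,0.006,1],[-0.011,0.018,0.2,0,0,0.006,1],[-0.011,0.018,0.3,0,0,0.006,1],[-0.011,0.018,0.395,0,0,0.006,1],[-0.011,0.018,0.395,0,0,0.006,1],[-0.011,0.018,0.395,0,0,0.006,0],[-0.011,0.018,0.395,0,0,0.006,0],[-0.011,0.018,0.395,0,0,0.006,0],[-0.011,0.018,0.395,0,0,0.006,0],[-0.011,0.018,0.395,0,0,0.006,0],[-0.011,0.018,0.395,0,0,0.006,0],[-0.011,0.018,0.395,0,0,0.006,0]]' 100
python3 -m inch '[[0,0,0,0,0,0,0],[0,0,-0.1,0,0,0,0],[0,0,-0.3,0,0,0,0],[0,0,-0.5,0,0,0,0],[0,0,-0.65,0,0,0,0],[0,0,-0.65,0,0,0,0],[0,0,-0.65,0,0,0,0]]'
python3 - <<'E'
from h import *
plan(jw(.075,.065)-[.052,.003],.16,.057)
f=cam('scene'); np.savez('s4.npz',**f); P=pts(f)
f=cam('wrist'); np.savez('w4.npz',**f); Q=pts(f)
i=np.where(Q[:,:,2]>.0,Q[:,:,2],0); m=np.zeros(i.shape,bool); m[80:230,220:370]=1
m&=(Q[:,:,2]>.1); print('head top z', np.percentile(Q[m][:,2],[5,50,95]), Q[m].mean(0)); 
q=Q[m]; A=np.c_[q[:,:2]-q[:,:2].mean(0),np.ones(len(q))]; print(np.linalg.lstsq(A,q[:,2],rcond=None)[0])
E
```

```text
clock: 19.18
position: [0.4647, -0.3193, 0.0516]
tool_rot: [3.141, -0.001, 0.055]
force: [-0.9, 1.3, 7.9]
grip_width: 0.021
finger_force: 97.4
clock: 20.05
position: [0.4643, -0.3187, 0.1807]
tool_rot: [-3.141, 0.0, 0.055]
force: [0.1, 0.1, -4.4]
grip_width: 0.0203
finger_force: 98.5
t 20.05 rows [ 0.9655 -1.8691  0.1045] [-0.0004  0.0003 -0.0012] F [ 0.1  0.1 -4.4] grip 0.0203
head top z [0.21790098 0.21905573 0.22010803] [ 0.52845077 -0.31763748  0.21950916]
[0.07153059 0.00829914 0.21950916]
```

```bash
python3 -m inch '[[0.1,-0.2,0,0,0,0,0],[0.2,-0.45,0,0,0,0,0],[0.3,-0.7,0,0,0,0,0],[0.4,-0.93,0,0,0,0,0],[0.48,-0.93,0,0,0,0,0],[0.48,-0.93,0,0,0,0,0]]'
python3 -m inch '[[0.1,-0.2,0,0,0,0,0],[0.2,-0.45,0,0,0,0,0],[0.3,-0.7,0,0,0,0,0],[0.48,-0.93,0,0,0,0,0],[0.48,-0.93,0,0,0,0,0],[0.48,-0.93,0.1,0,0,0,0],[0.48,-0.93,0.1,0,0,0,0]]'
python3 - <<'E'
from h import *
plan([.635,.065],.135,.055)
f=cam('scene'); i=f['img'][130:290,220:380,::-1]; cv2.imwrite('pics/s5.png',cv2.resize(i,None,fx=3.7,fy=3.7,interpolation=cv2.INTER_CUBIC))
f=cam('top'); P=pts(f); z=P[:,:,2]; m=(z>.19)&(z<.215); m[:150]=0; m[210:]=0; m[:,:230]=0; m[:,290:]=0
from meas import rect
print(m.sum(),np.median(z[m]),P[m].mean(0)); i=f['img'][110:270,190:350,::-1]; cv2.imwrite('pics/t5.png',cv2.resize(i,None,fx=3.7,fy=3.7,interpolation=cv2.INTER_CUBIC))
E
```

```text
clock: 20.9
position: [0.5505, -0.1277, 0.1803]
tool_rot: [3.141, 0.001, 0.056]
force: [-0.4, 0.3, -3.7]
grip_width: 0.0207
finger_force: 98.9
clock: 21.78
position: [0.6344, 0.0613, 0.159]
tool_rot: [3.141, 0.003, 0.053]
force: [0.4, -0.8, -3.1]
grip_width: 0.0206
finger_force: 99.2
t 21.77 rows [ 0.0046 -0.0183  0.12  ] [ 0.0003  0.0021 -0.0016] F [ 0.4 -0.8 -3.1] grip 0.0206
0 nan [nan nan nan]
  return _methods._mean(a, axis=axis, dtype=dtype,
  ret = ret.dtype.type(ret / rcount)
<stdin>:6: RuntimeWarning: Mean of empty slice.
  ret = um.true_divide(
```

View pics/s5.png

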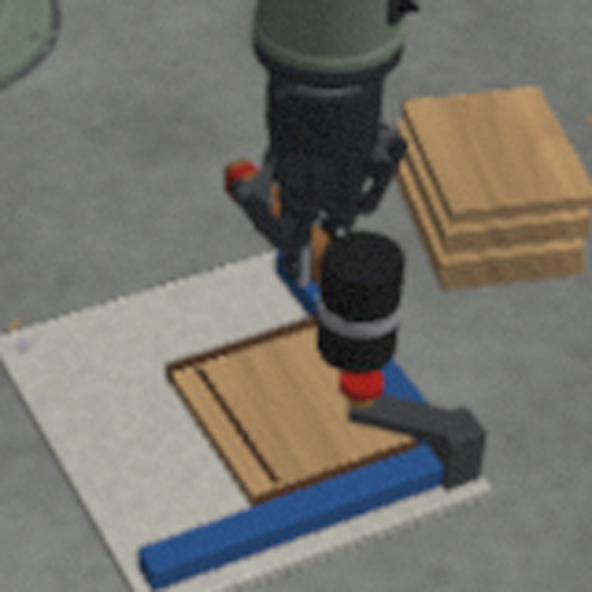

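The head hangs upright above the red cap at (360,385) and the panel is still flush. I'll lower onto the punch.

```bash
python3 -m inch '[[0.005,-0.018,0.06,0,0.002,0,0],[0.005,-0.018,0.12,0,0.002,0,0],[0.005,-0.018,0.155,0,0.002,0,0],[0.005,-0.018,0.155,0,0.002,0,0]]'
python3 -m inch '[[0,0,0.02,0,0,0,0],[0,0,0.04,0,0,0,0],[0,0,0.04,0,0,0,0]]'
```

```text
clock: 22.38
position: [0.6364, 0.0663, 0.1296]
tool_rot: [3.141, -0.002, 0.055]
force: [-0.6, 0.4, -1.3]
grip_width: 0.0204
finger_force: 99.4
clock: 22.75
position: [0.6368, 0.0662, 0.1221]
tool_rot: [3.141, -0.003, 0.055]
force: [0.4, -0.6, 0.4]
grip_width: 0.0206
finger_force: 99.6
```

```bash
g(){ grep -E 'posit|force: \['; }; python3 -m inch '[[0,0,0.01,0,0,0,0],[0,0,0.01,0,0,0,0]]'|g
python3 -m inch '[[0,0,0.01,0,0,0,0],[0,0,0.01,0,0,0,0]]'|g
python3 -m inch '[[0,0,0.005,0,0,0,0],[0,0,0.005,0,0,0,0]]'|g
```

```text
position: [0.6368, 0.0663, 0.1202]
force: [0.7, -1.1, 0.9]
position: [0.6368, 0.0663, 0.1181]
force: [1.0, -1.0, 1.3]
position: [0.6368, 0.0663, 0.1171]
force: [0.5, -1.7, 1.1]
```

```bash
g(){ grep -E 'posit|force: \['; }; python3 -m inch '[[0,0,0.005,0,0,0,0],[0,0,0.005,0,0,0,0]]'|g
python3 -m inch '[[0,0,0.005,0,0,0,0],[0,0,0.005,0,0,0,0]]'|g
python3 -m inch '[[0,0,0.005,0,0,0,0],[0,0,0.005,0,0,0,0]]'|g
```

```text
position: [0.6367, 0.0663, 0.1164]
force: [-2.0, -1.8, 6.6]
position: [0.6366, 0.0662, 0.116]
force: [-8.2, -0.9, 17.8]
position: [0.6365, 0.0662, 0.1157]
force: [-13.0, -1.1, 29.5]
```

The punch is at its hard stop (the force jumped past the spring's 5.5 N), so it is fully down. I'll lift and carry the mallet back.

```bash
python3 -m inch '[[0,0,-0.02,0,0,0,0],[0,0,-0.1,0,0,0,0],[0,0,-0.2,0,0,0,0],[0,0,-0.33,0,0,0,0],[0,0,-0.33,0,0,0,0],[-0.1,0.2,-0.33,0,0,0,0],[-0.2,0.45,-0.33,0,0,0,0],[-0.3,0.7,-0.33,0,0,0,0],[-0.48,0.93,-0.33,0,0,0,0],[-0.48,0.93,-0.33,0,0,0,0],[-0.48,0.93,-0.33,0,0,0,0]]'
python3 - <<'E'
from h import *
plan([.4645,-.318],.18,.055)
from meas import rect,comp
f=cam('top'); P=pts(f); hsv=cv2.cvtColor(f['img'],cv2.COLOR_RGB2HSV); z=P[:,:,2]
m=(hsv[:,:,0]<25)&(hsv[:,:,1]>60)&(z>.02)&(z<.038); m[:140]=0;m[290:]=0;m[:,:215]=0;m[:,350:]=0
print(rect(f,comp(m),.028))
m=((hsv[:,:,0]<6)|(hsv[:,:,0]>174))&(hsv[:,:,1]>150); m[:165]=0;m[195:]=0;m[:,:245]=0;m[:,275:]=0; print('punch z',m.sum(),np.median(z[m]))
E
```

```text
clock: 25.62
position: [0.5509, -0.1241, 0.1794]
tool_rot: [-3.141, -0.003, 0.055]
force: [0.6, 0.9, -3.9]
grip_width: 0.0206
finger_force: 99.4
t 25.62 rows [-0.4846  0.9444 -0.0049] [-0.0005 -0.0018 -0.    ] F [ 0.6  0.9 -3.9] grip 0.0206
((642.098876953125, 41.15394592285156), (130.57513427734375, 158.6239471435547), 86.82951354980469)
punch z 136 0.08527714551628535
```

```bash
python3 -m inch '[[-0.1,0.2,0,0,0,0,0],[-0.2,0.45,0,0,0,0,0],[-0.3,0.7,0,0,0,0,0],[-0.485,0.944,0,0,0,0,0],[-0.485,0.944,0,0,0,0,0],[-0.485,0.944,0,0,0,0,0]]'
python3 - <<'E'
from h import *
plan([.4645,-.318],.0515,.055)
f=cam('wrist'); Q=pts(f); m=np.zeros(Q.shape[:2],bool); m[80:230,220:370]=1
m&=(Q[:,:,2]>.1); q=Q[m]; A=np.c_[q[:,:2]-q[:,:2].mean(0),np.ones(len(q))]; print(q.mean(0),np.linalg.lstsq(A,q[:,2],rcond=None)[0])
E
```

```text
clock: 26.42
position: [0.4652, -0.3176, 0.1792]
tool_rot: [-3.141, -0.003, 0.056]
force: [1.1, 1.4, -3.5]
grip_width: 0.0204
finger_force: 99.7
t 26.43 rows [-0.0053  0.0022  0.6383] [-0.0003 -0.0019  0.0006] F [ 1.1  1.4 -3.5] grip 0.0204
[ 0.52920881 -0.31638511  0.21841491] [0.06119781 0.00739996 0.21841491]
```

```bash
python3 -m inch '[[0,0,0.15,0,0,0,0],[0,0,0.35,0,0,0,0],[0,0,0.5,0,0,0,0],[0,0,0.58,0,0,0,0],[0,0,0.615,0,0,0,0],[0,0,0.615,0,0,0,0]]'
python3 -m inch '[[0,0,0.01,0,0,0,0],[0,0,0.015,0,0,0,0],[0,0,0.015,0,0,0,0]]'
```

```text
clock: 27.22
position: [0.4651, -0.3183, 0.0568]
tool_rot: [3.141, -0.003, 0.055]
force: [-0.1, -0.0, -3.0]
grip_width: 0.0209
finger_force: 99.6
clock: 27.6
position: [0.4648, -0.3184, 0.0537]
tool_rot: [3.142, -0.003, 0.055]
force: [0.5, -0.3, -2.8]
grip_width: 0.0204
finger_force: 99.6
```

```bash
g(){ grep -E 'posit|force: \['; }; python3 -m inch '[[0,0,0.005,0,0,0,0],[0,0,0.005,0,0,0,0]]'|g
python3 -m inch '[[0,0,0.005,0,0,0,0],[0,0,0.005,0,0,0,0]]'|g
```

```text
position: [0.4647, -0.3184, 0.0525]
force: [-0.2, -0.7, -3.1]
position: [0.4647, -0.3185, 0.0517]
force: [-1.7, 0.9, 2.8]
```

```bash
python3 -m inch '[[0,0,0,0,0,0,0.3],[0,0,0,0,0,0,0.6],[0,0,0,0,0,0,1],[0,0,0,0,0,0,1],[0,0,0,0,0,0,1],[0,0,0,0,0,0,1]]' 20
python3 -m inch '[[0,0,-0.1,0,0,0,1],[0,0,-0.3,0,0,0,1],[0,0,-0.5,0,0,0,1],[0,0,-0.8,0,0,0,1],[-0.3,0,-0.9,0,0,0,1],[-0.3,0,-0.9,0,0,0,1],[-0.3,0,-0.9,0,0,0,1],[-0.3,0,-0.9,0,0,0,1]]'
python3 - <<'E'
from h import *
f=cam('scene'); i=f['img'][100:340,80:400,::-1]; cv2.imwrite('pics/s6.png',cv2.resize(i,None,fx=2.4,fy=2.4,interpolation=cv2.INTER_CUBIC))
E
```

```text
clock: 28.85
position: [0.4647, -0.3184, 0.0515]
tool_rot: [3.142, -0.003, 0.055]
force: [-0.2, -0.1, 0.7]
grip_width: 0.0853
finger_force: 0.0
clock: 29.85
position: [0.4048, -0.3216, 0.2313]
tool_rot: [3.142, -0.003, 0.056]
force: [0.3, 0.3, -0.5]
grip_width: 0.0858
finger_force: 0.0
```

View pics/s6.png

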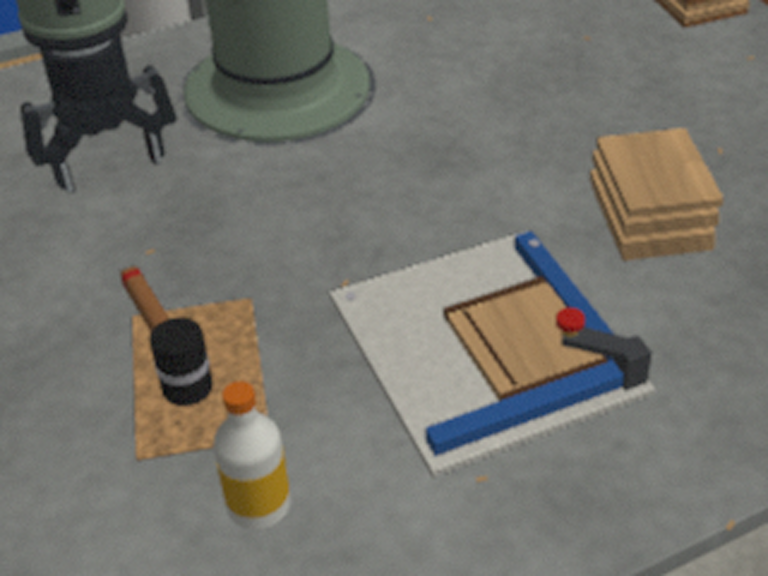

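The mallet stands on the mat (182,360), the panel is in the corner, the punch is up, and the glue and stack look undisturbed. The gripper is clear of everything.

```bash
python3 -c "
from workcell import bot
print(bot.job_done())"
```

```text
the job is handed in; nothing more can be done
None
```

I handed the job in at about 30 s: the panel is seated square in the fence corner (about 12 N at most), the punch was driven to its stop and has sprung back, the mallet is back standing on its mat, and the stack and glue bottle look undisturbed; no verdict was returned.

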